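# Gauge two sides of a casting against a sprung probe

## Robot

A 6-joint arm with a two-finger parallel gripper is mounted at the origin on a cart in front of the work surface, level with it; the furniture and walls round the work are solid. World frame = base frame: x ahead of the robot, y to its left, z up, the work surface at z = 0. Lengths are in m, angles in rad, forces in N, time in s.
With the tool pointing down it reaches from about 0.35 to 0.975 m from the base axis. Payload 17.4 kg.
Tool frame: the origin (TCP) lies between the finger pads; the fingertips stand r.tips_ahead ahead of it and the grasp point (between the pads) lies 2 mm behind it (r.tips_ahead is the distance from the TCP to the fingertips, in m); z points along the fingers, y is the line along which they close (so a half turn about z gives the same grasp; the last joint's range is limited). The gripper opens to 85 mm and grips with 20 to 120 N. Pads are 22 mm wide; open, the fingers measure 114 mm over their backs; the gripper's body (76 mm by 85 mm) begins 54 mm behind the grasp point. The pads swing forward as they close: fully open they stand 13 mm farther back than shut.
Start: joints at [-1.233, 0.116, 1.442, -0, 1.584, -0.038], TCP at [0.248, -0.628, 0.248] pointing down, gripper open.
Joint ranges: [-2.83, 2.83], [-0.83, 2.19], [0.07, 2.5], [-1.14, 4.28], [0.01, 3], [-2.97, 2.97]. Speed limits (rad/s): [1.89, 1.89, 2.22, 3.14, 3.14, 3.14].

## Interface

Orientations are given as a unit quaternion [w, x, y, z].
In Python, from bench import telemetry, eyes, order, find_in, r gives the robot as it stands.
- The arm moves only by the tool servo_tool, never from a script. Its arguments are lists of equal length, an entry for each row: "xyz": the shift along the tool's x, y, z in m, a list of three; "rotation": the turn, a rotation vector about the tool's x, y, z in degrees, a list of three. A call has 1 to 5 rows; each row is the pose to reach, as a shift and turn from the pose commanded when the call began, along the tool's axes at that moment; what a row does not reach only later rows make up. A row lasts 1/8 s, in which the tool goes at most 62.5 mm and 10.7 degrees, less where a joint would pass 70% of its speed; a pose out of reach is approached as far as the arm can. A call with a gripper value outside its range is refused whole. "gripper" is the finger opening in m, from 0 to 0.0854, set as the call begins (left out, the last holds). The fingers move at their own pace and stop on an object; "newtons" is the grip in N (left out, the last holds). Time passes only in rows, so rows that repeat a pose let the fingers close. It gives the time, the measured TCP pose, the force, the opening and the grip force at its end, in the units of the state.
- telemetry.observe(): the state, without advancing time (a new reading comes with each control period).
- eyes.snapshot(name): name is "side" or "top" or "wrist"; returns a dict with "pixels" (420x560x3 uint8, red, green, blue), "camera_matrix" (3x3 intrinsics, pixels), "origin" and "rotation" of the camera in the world. Camera axes: x right, y down, z forward; pixel columns grow to the right and rows downward; lengths in m; the calibration is good to about 2 mm. A picture is of the moment at which its call begins. There is no depth.
- order.sign_off(): hands the job in; it is judged then, once.
Trained networks look in a picture, given as the dict that the camera call returned (one of the last four; its "shot" number tells which), for a name from the list of things; names that differ only in an ending like _2 or _b are one class to them, and where a whole thing is asked for, a point or a joint stands for the part that bears it (a point fixed in the world has none). Each returns a list of dicts, best first, with "confidence" (0 to 1); they miss things now and then, are a little off and sometimes report something else, mostly with a low value. They report only what shows in the picture. A call takes as long as a camera call.
- find_in(target, picture): "xyz" ([x, y, z] in m, in world coordinates, good to about 4 mm: the middle of the surface that is visible of it).
The state is a dict: "t": time; "q": joint angles; "dq": joint speeds; "tau": joint torques, N m; "tcp_pos": TCP position; "eef_rot": TCP orientation; "wrist_force": force on the tool from outside, world axes, zero at the start; "ft_torque": the same for the moment, N m; "gripper_width": finger opening in m; "gripper_force": force on a finger pad.
Only numpy, scipy, OpenCV 4.12 (cv2) and the standard library are available. Lean on these libraries where they do the work, as an engineer would, in place of code of your own. Each camera call takes 0.05 s, during which the arm holds its last target. There are 200 camera calls.

## Task

Pick up the square aluminium casting by its spigot and check it on the gauge: standing it level and down on the base plate, push its red-dot side squarely and centrally against the sprung probe until it is hard up against both stop posts, keep it there for a second, then draw it back clear of the probe. Turn it a quarter turn and push the blue-dot side home against the posts in the same way, and finish there: the program ends still gripping the casting and pressing it against the stops, not letting go. Press firmly but do not ram the posts, and leave the dropper bottle, the clear cup and the roll of tape round the work where they are.

Things in the scene. Friction and masses are not known exactly. Their poses are not given: they have to be found in the camera images.
- casting_mid (a point): centre of the aluminium casting, 27 mm above its underside. Square body 44 x 44 x 24 mm high; on it a central square spigot 20 x 20 mm, 24 to 54 mm above the underside, sides parallel to the body's. About 150 g. z up, x out of the red-dot side, y out of the blue-dot side; red and blue stripes on the body's top mark these sides. Starts upright on the bench
- casting: the same casting; origin at the centre of its underside, axes as for casting_mid. Seen from above, the blue side is a quarter turn anticlockwise from the red. Grip the spigot across either pair of flats, fingertips above the body, so that no finger meets the posts
- red_face (a point): centre line point of the side with the red dot, 22 mm out along x from the casting's axis, 10 mm above its underside
- blue_face (a point): the same point on the side with the blue dot, 22 mm out along y from the casting's axis, 10 mm above its underside
- gauge: gauge fixed to the bench: grey base plate 150 (x) x 100 (y) x 12 mm high, origin at the centre of its underside. x points from the open near end to the posts: the direction to push; z up. Plate top smooth (friction about 0.15), open from x = -75 mm to the posts at +20 mm; blue housing with white dial from x = +37 mm, 47 mm high over the bench
- stop_posts: the two steel stop posts, the hard stop: each 13 mm wide, gap 18 mm, together spanning 44 mm in y (the casting's width), tops 18 mm above the plate. Origin on the plate top midway between them in the plane of their front faces; axes as the gauge's. Home: pushed side flat on both front faces
- stop_mid (a point): the point midway between the posts, in the plane of their front faces, 10 mm above the plate: 20 mm along x from the gauge's origin. Centre of the pushed side belongs here, casting axis then 22 mm before it
- probe_nose (a point): nose of the sprung probe: a round steel pin 9 mm thick with a ball nose, on the gauge's x axis between the posts, 10 mm above the plate; this point moves with it. Axes as the gauge's
- probe (a joint): how far the probe is pushed in, m: 0 = free, nose 8 mm out in front of the posts; 0.008 = level with the post faces (about 0.0075 with the casting home); end of travel 0.012. A spring pushes it out, 2.4 N at 0 rising to 5.6 N at 0.008, so a casting let go slides back. About 15 to 20 N in all sits the casting firmly on the posts
- dropper_teal: teal dropper bottle with a white cap near the front edge of the bench, 20 mm thick, 67 mm high, standing; origin under its centre; leave it alone
- mix_cup: clear plastic mixing cup, 55 mm wide, 42 mm high; origin under its centre; leave it alone
- tape_roll: roll of green masking tape lying flat between the blue vice and the rail (another lies beyond the rail), 101 mm across, 18 mm high; origin under its centre; leave it alone

How it is judged:
By the outcome, as a careful person would: the job done as asked, in the order asked, and still so for the second after the job is handed in, while the arm keeps its last pose, push and grip.
It also fails if it takes over 69 s, if anything falls off the work surface, if the arm or the gripper's body presses on something with over 40 N, if the wrist force passes 120 N, or if a joint passes its speed limit or range.

## Working session

There is one attempt and no reset: what is moved stays moved. The work goes in short steps, Python scripts to look and compute and a tool call to move; the robot and the scene stay as the last step left them, time stands still between calls to the robot, and variables do not carry over. Pictures are saved under pics/ and viewed, at most 10 in all, crops included, and the job is handed in when it is done.

Besides the shell and the picture viewer there is one more tool, called after "Request:" by a JSON object that holds its "method" and its "body", one argument or row to a line. servo_tool: Moves the arm, as the interface text tells. Its arguments: {"type":"object","properties":{"xyz":{"type":"array"},"rotation":{"type":"array"},"gripper":{"type":"number"},"newtons":{"type":"number"}},"required":["xyz","rotation"]}

```bash
mkdir -p pics
cat > h.py <<'E'
import numpy as np, cv2
from bench import telemetry, eyes, order, find_in, r
from scipy.spatial.transform import Rotation as R
def save(p,n): cv2.imwrite('pics/'+n,cv2.cvtColor(p['pixels'],cv2.COLOR_RGB2BGR))
def proj(p,X):
    c=np.asarray(p['rotation']).T@(np.asarray(X,float)-p['origin']); k=np.asarray(p['camera_matrix'])@c; return k[:2]/k[2]
def ray(p,u,v,z):
    d=np.asarray(p['rotation'])@np.linalg.inv(p['camera_matrix'])@[u,v,1]; o=np.asarray(p['origin']); return o+d*(z-o[2])/d[2]
def rot(): 
    s=telemetry.observe(); q=s['eef_rot']; return s, R.from_quat([q[1],q[2],q[3],q[0]])
E
python3 - <<'E'
from h import *
np.set_printoptions(precision=4,suppress=True)
s,Rt=rot(); print(s['t'],s['tcp_pos'],Rt.as_matrix(),r.tips_ahead)
for n in ['top','side']:
    p=eyes.snapshot(n); save(p,n+'0.png'); print(n,p['origin'],np.asarray(p['rotation']).shape)
    for t in ['casting','gauge','stop_posts','probe','red_face','dropper_teal','mix_cup','tape_roll']:
        print(t,[(np.round(d['xyz'],3).tolist(),round(d['confidence'],2)) for d in find_in(t,p)[:2]])
E
```

```text
0.0 [ 0.2477 -0.6277  0.2475] [[ 0.9302  0.367  -0.0004]
 [ 0.367  -0.9302  0.0011]
 [ 0.     -0.0012 -1.    ]] 0.017
top [ 0.4665 -0.2293  1.1031] (4,)
casting [([0.494, -0.419, 0.026], 0.64)]
gauge [([0.575, -0.231, 0.008], 0.79)]
stop_posts [([0.607, -0.239, 0.032], 0.63), ([0.492, -0.418, 0.026], 0.45)]
probe [([0.606, -0.25, 0.023], 0.5)]
red_face [([0.494, -0.418, 0.028], 0.9)]
dropper_teal [([0.407, -0.406, 0.055], 0.45)]
mix_cup [([0.64, -0.411, 0.045], 0.46)]
tape_roll [([0.497, -0.42, 0.024], 0.42)]
side [0.4409 0.4856 0.5042] (4,)
casting [([0.494, -0.409, 0.024], 0.85)]
gauge [([0.575, -0.228, 0.011], 0.8)]
stop_posts [([0.606, -0.231, 0.026], 0.5), ([0.495, -0.408, 0.024], 0.43)]
probe [([0.605, -0.246, 0.025], 0.51), ([0.604, -0.231, 0.027], 0.42)]
red_face [([0.492, -0.41, 0.02], 0.71)]
dropper_teal [([0.608, -0.23, 0.025], 0.59), ([0.407, -0.403, 0.037], 0.55)]
mix_cup []
tape_roll [([0.638, -0.018, 0.012], 0.87)]
```

View pics/top0.png

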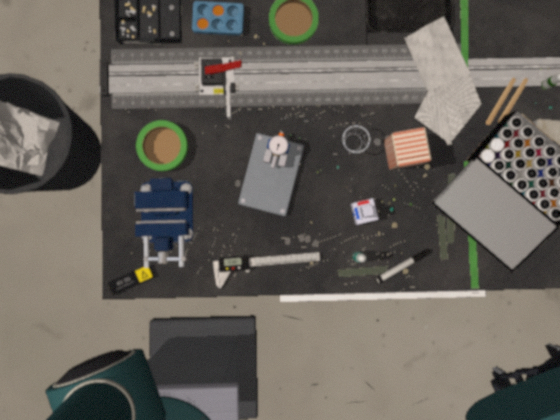

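View pics/side0.png

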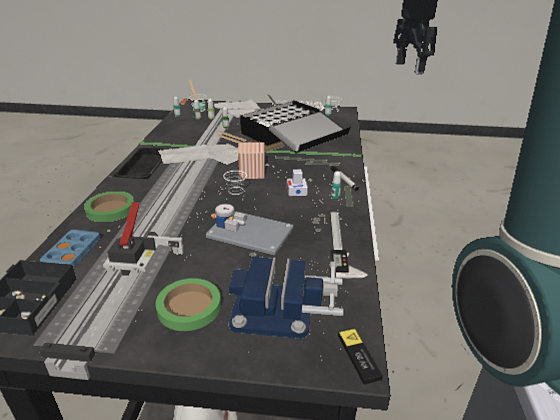

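The top view has the casting at about (365,211) and the gauge at about (272,173), with its housing at the upper end. The wrist camera will give finer detail, so I'll crop and measure this first.

```bash
cat >> h.py <<'E'
_q=lambda p:R.from_quat([p['rotation'][i] for i in (1,2,3,0)]).as_matrix()
def snap(n):
    p=dict(eyes.snapshot(n)); p['Rm']=_q(p); return p
def proj(p,X):
    c=(np.atleast_2d(X)-p['origin'])@p['Rm']; k=c@np.asarray(p['camera_matrix']).T; return k[:,:2]/k[:,2:]
def ray(p,u,v,z):
    d=p['Rm']@np.linalg.inv(p['camera_matrix'])@[u,v,1]; o=np.asarray(p['origin']); return o+d*(z-o[2])/d[2]
E
python3 - <<'E'
from h import *
p=snap('top'); im=cv2.cvtColor(p['pixels'],cv2.COLOR_RGB2BGR)
c=im[122:232,225:395]; c=cv2.resize(c,None,fx=4.5,fy=4.5,interpolation=cv2.INTER_CUBIC); cv2.imwrite('pics/crop.png',c)
g=np.array([.575,-.231]) 
print(p['camera_matrix'], p['Rm'])
w=snap('wrist'); print(w['origin'],w['Rm'],w['camera_matrix'])
E
```

```text
[[541.51900393   0.         277.67519867]
 [  0.         541.51900393 207.09879631]
 [  0.           0.           1.        ]] [[-0.02268345 -0.99893842  0.04009352]
 [-0.99959868  0.02198125 -0.01786902]
 [ 0.01696874 -0.04048276 -0.99903614]]
[ 0.32579524 -0.59617268  0.37445219] [[ 3.67041930e-01 -8.79199691e-01 -3.03789607e-01]
 [-9.30204350e-01 -3.46811520e-01 -1.20173361e-01]
 [ 2.98646540e-04  3.26695076e-01 -9.45129747e-01]] [[297.4766877    0.         280.23746491]
 [  0.         297.4766877  208.82268058]
 [  0.           0.           1.        ]]
```

View pics/crop.png

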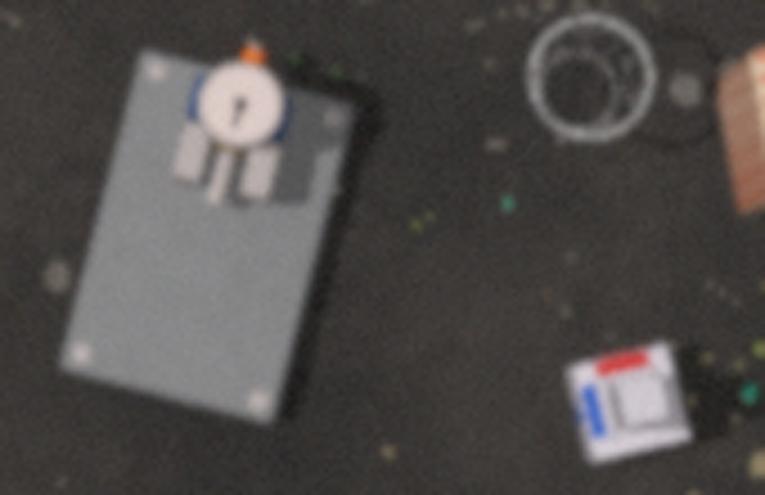

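Run:
```python
from h import *
np.set_printoptions(precision=4,suppress=True)
p=snap('top'); f=lambda P,z:np.array([ray(p,225+(u+.5)/4.5-.5,122+(v+.5)/4.5-.5,z)[:2] for u,v in P])
def rep(P,z,n):
    X=f(P,z); d=X[1]-X[0]+X[2]-X[3]; e=X[0]-X[3]+X[1]-X[2]
    print(n,X.mean(0),np.linalg.norm(d)/2,np.linalg.norm(e)/2,'yaw',np.degrees(np.arctan2(d[1],d[0])),np.degrees(np.arctan2(-e[0],e[1])))
rep([(62,370),(143,50),(355,100),(275,424)],.012,'gauge')
rep([(590,465),(566,365),(668,342),(692,440)],.024,'cast')
print('spigot',f([(643,399)],.054),'posts front',f([(186,181),(260,196)],.030),'cup',f([(591,77)],.042))
```

```text
gauge [ 0.5777 -0.237 ] 0.14959647239127075 0.09825227926966788 yaw -15.258844303136403 -14.997019136004353
cast [ 0.4979 -0.4218] 0.045217770366997846 0.04675878672382458 yaw 12.007828578080682 11.920731037749851
spigot [[ 0.4986 -0.4226]] posts front [[ 0.6002 -0.2272]
 [ 0.5929 -0.2598]] cup [[ 0.6409 -0.4061]]
```

```bash
cat >> h.py <<'E'
def to(x,y,z,yaw):
    "shift and turn in tool axes, tool pointing down with tool x at yaw"
    s,Rt=rot(); a=np.radians(yaw); c,n=np.cos(a),np.sin(a)
    G=R.from_matrix([[c,n,0],[n,-c,0],[0,0,-1]])
    print('t',s['t'],'tcp',np.round(s['tcp_pos'],4),'shift mm',np.round(Rt.inv().apply(np.array([x,y,z])-s['tcp_pos'])*1000,1),'turn',np.round((Rt.inv()*G).as_rotvec(degrees=True),2),
      'F',np.round(s['wrist_force'],1),'M',np.round(s['ft_torque'],2),'w',np.round(s['gripper_width'],4),np.round(s['gripper_force'],1),'q6',np.round(s['q'][5],2))
E
python3 -c "
from h import *
to(.498,-.422,.17,102)"
```

```text
t 1.05 tcp [ 0.2477 -0.6279  0.2483] shift mm [308.4 -99.7  78.3] turn [ -0.    -0.   -80.47] F [1.1 0.3 0.5] M [ 0.01 -0.    0.03] w 0.0857 0.0 q6 -0.04
```

Request:
{"method": "servo_tool", "body": {
  "xyz": [
    [0.035,-0.011,0.005],
    [0.08,-0.026,0.015],
    [0.125,-0.04,0.025],
    [0.17,-0.055,0.035],
    [0.2,-0.065,0.04]
  ],
  "rotation": [
    [0,0,-9],
    [0,0,-18],
    [0,0,-27],
    [0,0,-36],
    [0,0,-45]
  ],
  "gripper": 0.06
}}

```text
t: 1.68
tcp_pos: [0.4112, -0.4925, 0.2078]
eef_rot: [-0.0, 0.834, 0.551, 0.0]
wrist_force: [0.1, -0.1, 0.3]
gripper_width: 0.06
gripper_force: 0.0
```

```bash
python3 -c "
from h import *
to(.498,-.422,.17,102)"
```

```text
t 1.675 tcp [ 0.4112 -0.4925  0.2078] shift mm [98.9 52.1 37.8] turn [-1.000e-02 -3.000e-02 -3.512e+01] F [ 0.1 -0.1  0.3] M [-0.01  0.03 -0.04] w 0.06 0.0 q6 -0.51
```

Request:
{"method": "servo_tool", "body": {
  "xyz": [
    [0.03,0.016,0.012],
    [0.06,0.032,0.024],
    [0.085,0.045,0.034],
    [0.1,0.053,0.038],
    [0.1,0.053,0.038]
  ],
  "rotation": [
    [0,0,-9],
    [0,0,-18],
    [0,0,-27],
    [0,0,-35],
    [0,0,-35]
  ]
}}

```text
t: 2.3
tcp_pos: [0.4989, -0.4227, 0.1699]
eef_rot: [-0.0, 0.632, 0.775, 0.0]
wrist_force: [-0.1, -0.3, 0.6]
gripper_width: 0.06
gripper_force: 0.0
```

Run:
```python
from h import *
np.set_printoptions(precision=4,suppress=True)
to(.498,-.422,.11,102)
w=snap('wrist'); save(w,'wrist1.png')
for t in ['casting','casting_mid','red_face','blue_face','gauge','stop_posts']: print(t,[(np.round(d['xyz'],4).tolist(),round(d['confidence'],2)) for d in find_in(t,w)[:2]])
```

```text
t 2.3 tcp [ 0.4989 -0.4227  0.1699] shift mm [ 0.8 -0.7 59.9] turn [-0.02 -0.04 -0.41] F [-0.1 -0.3  0.6] M [-0.   -0.02 -0.  ] w 0.06 0.0 q6 -0.94
casting [([0.4976, -0.4174, 0.0269], 0.65), ([0.6031, -0.246, 0.0252], 0.55)]
casting_mid [([0.4962, -0.4139, 0.0249], 0.73)]
red_face [([0.4948, -0.4132, 0.0221], 0.67)]
blue_face [([0.4994, -0.4171, 0.023], 0.84)]
gauge [([0.5959, -0.2614, 0.0084], 0.67)]
stop_posts [([0.6098, -0.2621, 0.0299], 0.85)]
```

View pics/wrist1.png

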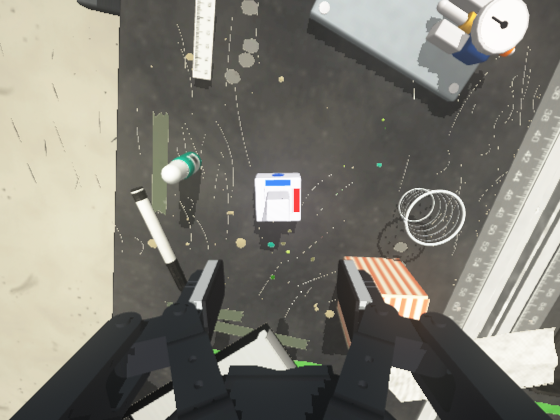

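The wrist view shows the casting at about (278,197), square to the gripper. Blue faces the image top and red faces right. I'll project my model of the casting onto it and compare with the segmented outline.

Run:
```python
from h import *
np.set_printoptions(precision=1,suppress=True)
w=snap('wrist'); c,n=np.cos(np.radians(12)),np.sin(np.radians(12)); A=np.array([[c,-n,0],[n,c,0],[0,0,1]])
o=np.array([.498,-.422,0]); t=lambda P:proj(w,np.array(P)@A.T+o)
q=[(-22,-22),(22,-22),(22,22),(-22,22)]
print(t([(a/1e3,b/1e3,.024) for a,b in q])); print(t([(a/2.2e3,b/2.2e3,.054) for a,b in q]))
im=cv2.cvtColor(w['pixels'],cv2.COLOR_RGB2BGR)
cv2.imwrite('pics/w1c.png',cv2.resize(im[160:235,235:325],None,fx=8,fy=8,interpolation=cv2.INTER_CUBIC))
```

```text
[[258.6 219.5]
 [303.4 219.1]
 [304.2 175.1]
 [257.1 175.6]]
[[269.6 219. ]
 [292.5 218.8]
 [292.5 196.8]
 [269.  197.1]]
```

View pics/w1c.png

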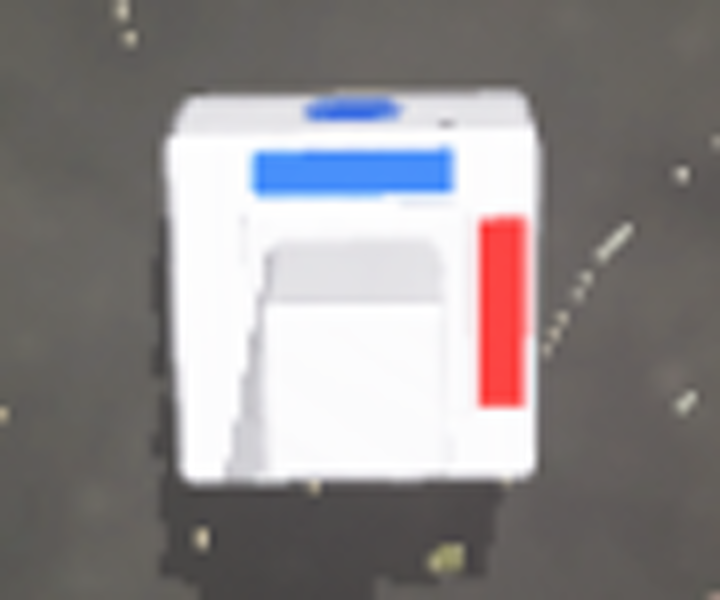

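Request:
{"method": "servo_tool", "body": {
  "xyz": [
    [0.0004,-0.0014,0.03],
    [0.0004,-0.0014,0.06],
    [0.0004,-0.0014,0.09],
    [0.0004,-0.0014,0.114],
    [0.0004,-0.0014,0.124]
  ],
  "rotation": [
    [0,0,-0.4],
    [0,0,-0.4],
    [0,0,-0.4],
    [0,0,-0.4],
    [0,0,-0.4]
  ]
}}

```text
t: 3.32
tcp_pos: [0.4963, -0.4231, 0.0449]
eef_rot: [-0.001, 0.63, 0.777, 0.0]
wrist_force: [-1.0, 0.0, 0.4]
gripper_width: 0.0599
gripper_force: 0.0
```

Request:
{"method": "servo_tool", "body": {
  "xyz": [
    [0,0,0],
    [0,0,0],
    [0,0,0],
    [0,0,0],
    [0,0,0]
  ],
  "rotation": [
    [0,0,0],
    [0,0,0],
    [0,0,0],
    [0,0,0],
    [0,0,0]
  ],
  "gripper": 0.01,
  "newtons": 60
}}

```text
t: 3.95
tcp_pos: [0.4973, -0.4237, 0.0477]
eef_rot: [0.001, 0.63, 0.777, -0.0]
wrist_force: [-1.4, 0.1, 6.8]
gripper_width: 0.0188
gripper_force: 59.6
```

Request:
{"method": "servo_tool", "body": {
  "xyz": [
    [0,0,0],
    [0,0,0],
    [0,0,0],
    [0,0,0]
  ],
  "rotation": [
    [0,0,0],
    [0,0,0],
    [0,0,0],
    [0,0,0]
  ]
}}

```text
t: 4.45
tcp_pos: [0.4973, -0.4238, 0.0477]
eef_rot: [0.001, 0.63, 0.777, -0.0]
wrist_force: [-1.0, 0.0, 6.1]
gripper_width: 0.0189
gripper_force: 59.6
```

Request:
{"method": "servo_tool", "body": {
  "xyz": [
    [0,0,-0.01],
    [0,0,-0.025],
    [0,0,-0.04],
    [0,0,-0.05],
    [0,0,-0.05]
  ],
  "rotation": [
    [0,0,0],
    [0,0,0],
    [0,0,0],
    [0,0,0],
    [0,0,0]
  ],
  "newtons": 80
}}

```text
t: 5.08
tcp_pos: [0.4972, -0.4236, 0.0975]
eef_rot: [0.001, 0.63, 0.777, -0.0]
wrist_force: [0.1, 0.8, -1.2]
gripper_width: 0.0189
gripper_force: 78.2
```

Run:
```python
from h import *
to(.540,-.2268,.09,74.9)
```

```text
t 5.075 tcp [ 0.4972 -0.4236  0.0975] shift mm [183.7  82.6   7.3] turn [ 0.07  0.06 27.03] F [ 0.1  0.8 -1.2] M [-0.    0.   -0.03] w 0.0189 78.2 q6 -0.95
```

Request:
{"method": "servo_tool", "body": {
  "xyz": [
    [0.03,0.013,0],
    [0.065,0.029,0],
    [0.1,0.045,0],
    [0.135,0.061,0],
    [0.17,0.077,0]
  ],
  "rotation": [
    [0,0,5],
    [0,0,10],
    [0,0,15],
    [0,0,21],
    [0,0,27]
  ]
}}

```text
t: 5.7
tcp_pos: [0.537, -0.2397, 0.0957]
eef_rot: [-0.0, 0.795, 0.607, -0.0]
wrist_force: [0.3, 0.4, -0.5]
gripper_width: 0.0187
gripper_force: 78.3
```

Request:
{"method": "servo_tool", "body": {
  "xyz": [
    [0,0,0],
    [0,0,0]
  ],
  "rotation": [
    [0,0,0],
    [0,0,0]
  ]
}}

```text
t: 5.95
tcp_pos: [0.537, -0.2412, 0.096]
eef_rot: [-0.0, 0.793, 0.609, -0.0]
wrist_force: [0.2, -0.1, -1.4]
gripper_width: 0.0189
gripper_force: 78.3
```

Run:
```python
from h import *
to(.540,-.2268,.07,74.9)
p=snap('top'); im=cv2.cvtColor(p['pixels'],cv2.COLOR_RGB2BGR)
w=snap('wrist'); save(w,'wrist2.png');
```

```text
t 5.95 tcp [ 0.537  -0.2412  0.096 ] shift mm [14.7 -0.8 26. ] turn [-0.02  0.01  0.11] F [ 0.2 -0.1 -1.4] M [-0.04  0.04 -0.02] w 0.0189 78.3 q6 -0.2
```

View pics/wrist2.png

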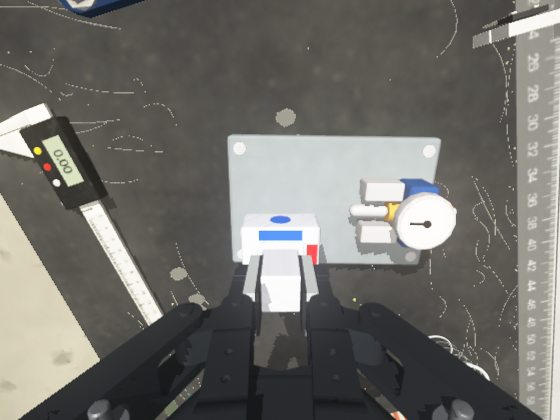

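The wrist view has the plate nearly square to the image, with corners near (230,136) and (439,140), and the posts around (380,190) and (376,232). The casting hangs at (281,235). I'll crop and compute from it.

Run:
```python
from h import *
im=cv2.imread('pics/wrist2.png'); cv2.imwrite('pics/w2c.png',cv2.resize(im[127:275,224:446],None,fx=3.6,fy=3.6,interpolation=cv2.INTER_CUBIC))
```

```text
(no output)
```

View pics/w2c.png

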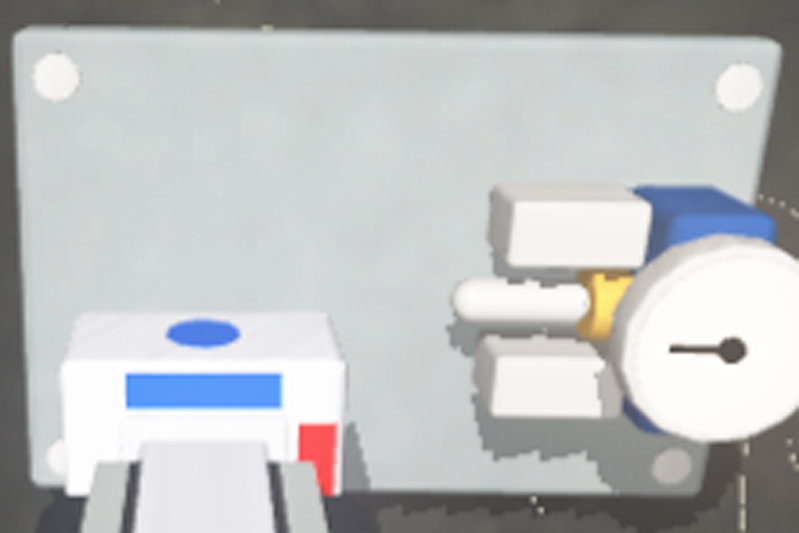

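Run:
```python
from h import *
np.set_printoptions(precision=4,suppress=True)
w=snap('wrist'); f=lambda P,z:np.array([ray(w,224+(u+.5)/3.6-.5,127+(v+.5)/3.6-.5,z)[:2] for u,v in P])
X=f([(30,486),(12,30),(783,40),(698,495)],.012)  # near-right, near-left, far-left, far-right
d=X[2]-X[1]+X[3]-X[0]; e=X[1]-X[0]+X[2]-X[3]
print(X.mean(0),np.linalg.norm(d)/2,np.linalg.norm(e)/2,'yaw',np.degrees(np.arctan2(d[1],d[0])),np.degrees(np.arctan2(-e[0],e[1])))
yaw=np.radians(-15.1); g=np.array([[np.cos(yaw),np.sin(yaw)],[-np.sin(yaw),np.cos(yaw)]]); s,_=rot()
t=s['tcp_pos'][:2]
print('rel to TCP in gauge axes: gauge',g@(X.mean(0)-t))
print('posts outer',(f([(508,201),(490,416)],.030)-t)@g.T)
print('casting blue top edge',(f([(64,364),(345,363)],.0723)-t)@g.T)
```

```text
[ 0.5756 -0.2358] 0.14798711803873893 0.09853475414027439 yaw -15.86298069763193 -15.993455112455013
rel to TCP in gauge axes: gauge [0.0359 0.0159]
posts outer [[ 0.0555  0.0371]
 [ 0.056  -0.0066]]
casting blue top edge [[-0.0217  0.0222]
 [ 0.0208  0.0224]]
```

Request:
{"method": "servo_tool", "body": {
  "xyz": [
    [0.005,0,0],
    [0.01,0,0.005],
    [0.0152,0.002,0.015],
    [0.0152,0.002,0.027],
    [0.0152,0.002,0.034]
  ],
  "rotation": [
    [0,0,0.2],
    [0,0,0.4],
    [0,0,0.4],
    [0,0,0.4],
    [0,0,0.4]
  ]
}}

```text
t: 6.72
tcp_pos: [0.5427, -0.2267, 0.0609]
eef_rot: [-0.001, 0.796, 0.606, -0.0]
wrist_force: [-0.2, -0.1, -2.1]
gripper_width: 0.0187
gripper_force: 78.3
```

Request:
{"method": "servo_tool", "body": {
  "xyz": [
    [0,0,0.0005],
    [0,0,0.001],
    [0,0,0.0015],
    [0,0,0.002],
    [0,0,0.002]
  ],
  "rotation": [
    [0,0,0],
    [0,0,0],
    [0,0,0],
    [0,0,0],
    [0,0,0]
  ]
}}

```text
t: 7.35
tcp_pos: [0.543, -0.2269, 0.0604]
eef_rot: [0.0, 0.796, 0.605, 0.0]
wrist_force: [-0.3, -0.1, -1.3]
gripper_width: 0.0185
gripper_force: 78.3
```

```bash
python3 -c "
from h import *
to(.5739,-.2354,.0597,74.6)"
```

```text
t 7.35 tcp [ 0.543  -0.2269  0.0604] shift mm [ 0.1 32.1  0.7] turn [ 0.01  0.   -0.07] F [-0.3 -0.1 -1.3] M [-0.04  0.03 -0.08] w 0.0185 78.3 q6 -0.17
```

Request:
{"method": "servo_tool", "body": {
  "xyz": [
    [0,0,0.0005],
    [0,0,0.001],
    [0,0,0.0015],
    [0,0,0.002],
    [0,0,0.002]
  ],
  "rotation": [
    [0,0,0],
    [0,0,0],
    [0,0,0],
    [0,0,0],
    [0,0,0]
  ]
}}

```text
t: 7.98
tcp_pos: [0.5435, -0.2272, 0.0597]
eef_rot: [0.001, 0.796, 0.606, 0.0]
wrist_force: [-2.9, 1.8, 11.3]
gripper_width: 0.0185
gripper_force: 80.2
```

Request:
{"method": "servo_tool", "body": {
  "xyz": [
    [0,0,-0.001],
    [0,0.006,-0.001],
    [0,0.012,-0.001],
    [0,0.018,-0.001],
    [0,0.023,-0.001]
  ],
  "rotation": [
    [0,0,0],
    [0,0,0],
    [0,0,0],
    [0,0,0],
    [0,0,0]
  ]
}}

```text
t: 8.6
tcp_pos: [0.5658, -0.2333, 0.0597]
eef_rot: [0.0, 0.796, 0.606, 0.0]
wrist_force: [-1.8, 1.1, 8.0]
gripper_width: 0.0184
gripper_force: 79.3
```

Run:
```python
from h import *
to(.5739,-.2354,.0597,74.6)
p=snap('wrist'); save(p,'wrist3.png')
```

```text
t 8.6 tcp [ 0.5658 -0.2333  0.0597] shift mm [0.1 8.4 0. ] turn [ 0.03  0.01 -0.07] F [-1.8  1.1  8. ] M [0.11 0.29 0.01] w 0.0184 79.3 q6 -0.16
```

View pics/wrist3.png

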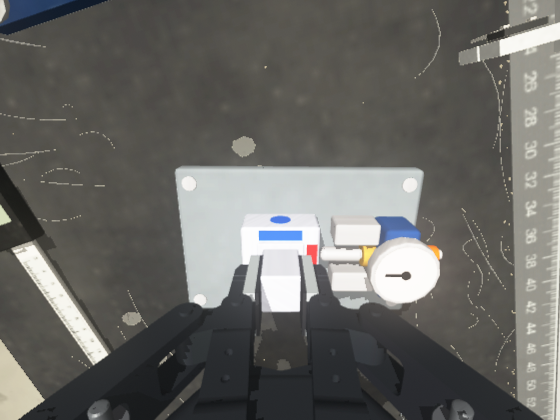

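The probe nose at about (321,255) is just touching the red face, and the posts sit at (355,230) and (348,278). I'll check centring numerically.

Run:
```python
from h import *
np.set_printoptions(precision=4,suppress=True,linewidth=200)
w=snap('wrist'); im=w['pixels']
print('col 340-355 mean rows',[(v,im[v,340:355].mean(0).astype(int).tolist()) for v in list(range(212,224))+list(range(284,297))])
s,_=rot(); t=s['tcp_pos'][:2]; y=np.radians(-15.4); g=np.array([[np.cos(y),np.sin(y)],[-np.sin(y),np.cos(y)]])
for v in (219,220,221,289,290,291,292): print(v,((ray(w,345,v,.030)[:2]-t)@g.T))
print(((ray(w,280,227.7,.036)[:2]-t)@g.T))
```

```text
col 340-355 mean rows [(212, [205, 210, 210]), (213, [205, 210, 209]), (214, [205, 210, 209]), (215, [207, 206, 203]), (216, [207, 204, 200]), (217, [207, 204, 200]), (218, [211, 207, 204]), (219, [214, 210, 206]), (220, [212, 209, 204]), (221, [212, 207, 203]), (222, [211, 207, 203]), (223, [212, 208, 205]), (284, [243, 241, 238]), (285, [243, 241, 239]), (286, [243, 241, 239]), (287, [243, 241, 238]), (288, [242, 240, 238]), (289, [244, 242, 239]), (290, [226, 222, 218]), (291, [164, 163, 160]), (292, [136, 138, 137]), (293, [135, 137, 137]), (294, [135, 137, 136]), (295, [135, 136, 135]), (296, [134, 136, 135])]
219 [0.0359 0.025 ]
220 [0.036  0.0244]
221 [0.036  0.0238]
289 [ 0.0391 -0.0209]
290 [ 0.0392 -0.0216]
291 [ 0.0392 -0.0223]
292 [ 0.0393 -0.023 ]
[-0.0006  0.0223]
```

Request:
{"method": "servo_tool", "body": {
  "xyz": [
    [0,0.0015,-0.0003],
    [0,0.003,-0.0003],
    [0,0.0045,-0.0003],
    [0,0.006,-0.0003],
    [0,0.007,-0.0003]
  ],
  "rotation": [
    [0,0,0],
    [0,0,0],
    [0,0,0],
    [0,0,0],
    [0,0,0]
  ]
}}

```text
t: 9.32
tcp_pos: [0.5718, -0.2349, 0.0598]
eef_rot: [-0.0, 0.796, 0.606, -0.0]
wrist_force: [-6.5, 2.2, 9.0]
gripper_width: 0.0181
gripper_force: 79.6
```

Request:
{"method": "servo_tool", "body": {
  "xyz": [
    [0,0.0005,0],
    [0,0.001,0],
    [0,0.0015,0],
    [0,0.002,0]
  ],
  "rotation": [
    [0,0,0],
    [0,0,0],
    [0,0,0],
    [0,0,0]
  ]
}}

```text
t: 9.82
tcp_pos: [0.5736, -0.2354, 0.0598]
eef_rot: [-0.0, 0.796, 0.605, -0.0]
wrist_force: [-7.6, 2.3, 8.6]
gripper_width: 0.0185
gripper_force: 79.7
```

```bash
python3 -c "
from h import *
to(.5739,-.2354,.0597,74.6)"
```

```text
t 9.825 tcp [ 0.5736 -0.2354  0.0598] shift mm [0.1 0.3 0.1] turn [-0.07  0.   -0.07] F [-7.6  2.3  8.6] M [ 0.29  1.3  -0.04] w 0.0185 79.7 q6 -0.16
```

Request:
{"method": "servo_tool", "body": {
  "xyz": [
    [0,0.0004,0],
    [0,0.0008,0],
    [0,0.0012,0],
    [0,0.0012,0]
  ],
  "rotation": [
    [0,0,0],
    [0,0,0],
    [0,0,0],
    [0,0,0]
  ]
}}

```text
t: 10.32
tcp_pos: [0.5746, -0.2357, 0.0598]
eef_rot: [-0.001, 0.796, 0.605, -0.0]
wrist_force: [-7.9, 0.9, 10.3]
gripper_width: 0.0185
gripper_force: 79.9
```

Request:
{"method": "servo_tool", "body": {
  "xyz": [
    [0,0.0004,0],
    [0,0.0008,0],
    [0,0.0012,0],
    [0,0.0012,0]
  ],
  "rotation": [
    [0,0,0],
    [0,0,0],
    [0,0,0],
    [0,0,0]
  ]
}}

```text
t: 10.82
tcp_pos: [0.5749, -0.2357, 0.0598]
eef_rot: [-0.002, 0.796, 0.605, -0.001]
wrist_force: [-18.8, 5.5, 15.6]
gripper_width: 0.0183
gripper_force: 80.9
```

```bash
python3 -c "
from h import *
to(.5739,-.2354,.0597,74.6)"
```

```text
t 10.825 tcp [ 0.5749 -0.2357  0.0598] shift mm [ 0.1 -1.1  0.1] turn [-0.23 -0.01 -0.08] F [-18.8   5.5  15.6] M [ 0.95  3.23 -0.15] w 0.0183 80.9 q6 -0.16
```

Request:
{"method": "servo_tool", "body": {
  "xyz": [
    [0,0.0001,-0.0003],
    [0,0.0002,-0.0005],
    [0,0.0002,-0.0005],
    [0,0.0002,-0.0005],
    [0,0.0002,-0.0005]
  ],
  "rotation": [
    [-0.1,0,0],
    [-0.2,0,0],
    [-0.2,0,0],
    [-0.2,0,0],
    [-0.2,0,0]
  ]
}}

```text
t: 11.45
tcp_pos: [0.5748, -0.2357, 0.0598]
eef_rot: [-0.001, 0.796, 0.605, -0.0]
wrist_force: [-18.2, 5.6, 12.6]
gripper_width: 0.0183
gripper_force: 80.3
```

Run:
```python
from h import *
to(.5739,-.2354,.0597,74.6)
w=snap('wrist'); s=snap('side')
a=w['pixels'][190:320,215:455]; im=s['pixels'][195:265,190:310]
a=cv2.resize(a,None,fx=3.3,fy=2.3); b=cv2.resize(im,(514,300),interpolation=cv2.INTER_CUBIC); b=np.pad(b,((0,0),(0,a.shape[1]-514),(0,0)))
cv2.imwrite('pics/home1.png',cv2.cvtColor(np.vstack([a,b]),cv2.COLOR_RGB2BGR));
```

```text
t 11.45 tcp [ 0.5748 -0.2357  0.0598] shift mm [ 0.1 -1.   0.1] turn [-0.07 -0.01 -0.08] F [-18.2   5.6  12.6] M [ 0.91  3.26 -0.11] w 0.0183 80.3 q6 -0.16
```

View pics/home1.png

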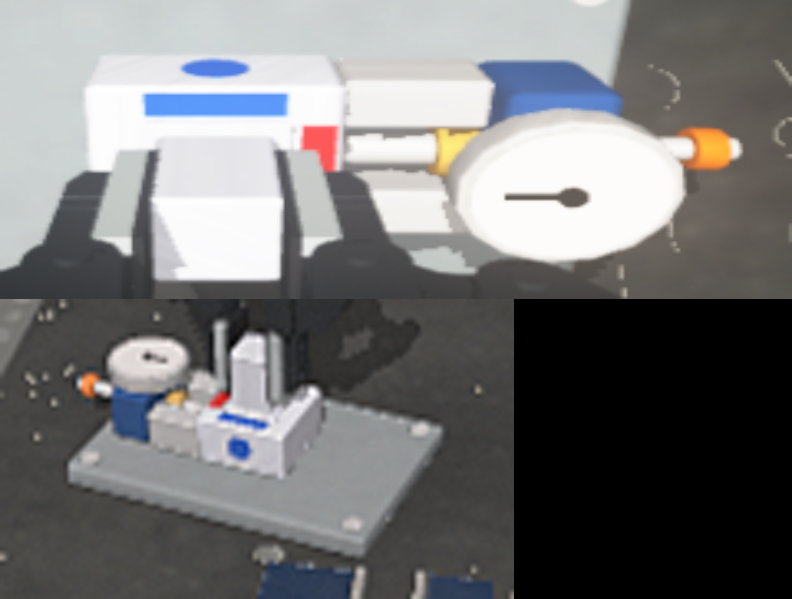

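The red side is home: the body meets both posts, is laterally in line with them, and the probe is pushed in. Next I hold, then draw back.

Request:
{"method": "servo_tool", "body": {
  "xyz": [
    [0,0.0003,0],
    [0,0.0003,0],
    [0,0.0003,0],
    [0,0.0003,0],
    [0,0.0003,0]
  ],
  "rotation": [
    [0,0,0],
    [0,0,0],
    [0,0,0],
    [0,0,0],
    [0,0,0]
  ]
}}

```text
t: 12.18
tcp_pos: [0.5749, -0.2357, 0.0598]
eef_rot: [-0.001, 0.796, 0.605, -0.001]
wrist_force: [-20.9, 5.5, 14.1]
gripper_width: 0.0183
gripper_force: 80.7
```

Request:
{"method": "servo_tool", "body": {
  "xyz": [
    [0,0,0],
    [0,0,0],
    [0,0,0],
    [0,0,0],
    [0,0,0]
  ],
  "rotation": [
    [0,0,0],
    [0,0,0],
    [0,0,0],
    [0,0,0],
    [0,0,0]
  ]
}}

```text
t: 12.8
tcp_pos: [0.5749, -0.2357, 0.0598]
eef_rot: [-0.001, 0.796, 0.605, -0.0]
wrist_force: [-21.3, 6.1, 14.3]
gripper_width: 0.0182
gripper_force: 80.7
```

Request:
{"method": "servo_tool", "body": {
  "xyz": [
    [0,-0.003,0],
    [0,-0.012,0],
    [0,-0.022,0],
    [0,-0.032,0],
    [0,-0.04,-0.002]
  ],
  "rotation": [
    [0,0,0],
    [0,0,0],
    [0,0,0],
    [0,0,0],
    [0,0,0]
  ]
}}

```text
t: 13.42
tcp_pos: [0.5372, -0.2253, 0.0617]
eef_rot: [0.001, 0.796, 0.605, 0.001]
wrist_force: [-0.3, -0.0, -1.1]
gripper_width: 0.0185
gripper_force: 78.7
```

Request:
{"method": "servo_tool", "body": {
  "xyz": [
    [0,0,-0.006],
    [0,0,-0.01],
    [0,0,-0.01]
  ],
  "rotation": [
    [0,0,0],
    [0,0,9],
    [0,0,18]
  ]
}}

```text
t: 13.8
tcp_pos: [0.5385, -0.2257, 0.0729]
eef_rot: [0.002, 0.882, 0.471, 0.002]
wrist_force: [0.3, 0.3, -2.2]
gripper_width: 0.0187
gripper_force: 78.5
```

Request:
{"method": "servo_tool", "body": {
  "xyz": [
    [0,0,0],
    [0,0,0],
    [0,0,0],
    [0,0,0],
    [0,0,0]
  ],
  "rotation": [
    [0,0,9],
    [0,0,18],
    [0,0,27],
    [0,0,36],
    [0,0,45]
  ]
}}

```text
t: 14.42
tcp_pos: [0.5383, -0.2256, 0.0725]
eef_rot: [0.001, 0.995, 0.098, 0.002]
wrist_force: [0.2, -0.4, -1.8]
gripper_width: 0.0184
gripper_force: 78.5
```

Request:
{"method": "servo_tool", "body": {
  "xyz": [
    [0,0,0],
    [0,0,0],
    [0,0,0],
    [0,0,0],
    [0,0,0]
  ],
  "rotation": [
    [0,0,9],
    [0,0,18],
    [0,0,27],
    [0,0,27],
    [0,0,27]
  ]
}}

```text
t: 15.05
tcp_pos: [0.5381, -0.2256, 0.0722]
eef_rot: [0.0, 0.991, -0.133, 0.002]
wrist_force: [-0.3, -0.1, -1.5]
gripper_width: 0.0183
gripper_force: 78.5
```

Run:
```python
from h import *
np.set_printoptions(precision=4,suppress=True)
to(.5748,-.2357,.0597,-15.4)
w=snap('wrist'); save(w,'wrist4.png')
```

```text
t 15.05 tcp [ 0.5381 -0.2256  0.0722] shift mm [38.   0.1 12.6] turn [ 0.   -0.21  0.14] F [-0.3 -0.1 -1.5] M [ 0.01 -0.03  0.02] w 0.0183 78.5 q6 1.4
```

View pics/wrist4.png

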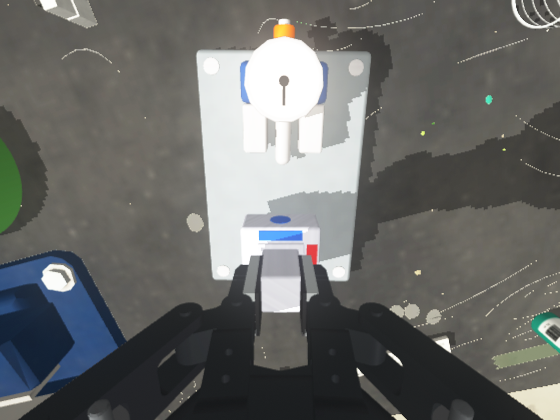

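The blue side now faces the posts. The posts' front edges are at about (244–265,152) and (300–323,152), the nose is at (282,163), and the casting is centred at u≈281. I'll measure the lateral offset numerically.

Run:
```python
from h import *
np.set_printoptions(precision=4,suppress=True,linewidth=220)
w=snap('wrist'); im=w['pixels'].astype(int)
def edges(v0,v1,a,b):
    g=im[v0:v1,a:b].mean((0,2)); d=np.diff(g); i=np.where(abs(d)>12)[0]; return [(int(k+a),int(d[k])) for k in i]
print('posts',edges(136,146,232,335)); print('probe',edges(156,160,270,300)); print('body',edges(231,236,232,335)); print('stripe',im[236,250:310,2].tolist())
s,Rt=rot(); M=Rt.as_matrix(); rel=lambda u,v,z:(M.T@(ray(w,u,v,z)-s['tcp_pos']))[:2]*1000
zt=s['tcp_pos'][2]-.0597+.036
for n,u,v,z in [('postL',243.5,152,.03),('postR',322.5,152,.03),('probe tip',282.5,163,.022),('plateNL',212,280,.012),('plateFL',198,52,.012),('plateFR',370,52,.012),('plateNR',352,280,.012),('bodyL',242,228,zt),('bodyR',319,228,zt)]:
    print(n,rel(u,v,z))
print('per px',rel(283.5,152,.03)-rel(282.5,152,.03))
```

```text
posts [(264, -17), (265, -36), (266, -22), (267, 19), (274, 28), (275, 35), (287, -18), (288, -12), (296, 12), (297, 34), (298, 12), (320, -22), (321, -45)]
probe [(286, -15), (287, -21), (289, 24), (296, -30)]
body [(258, -75), (301, 46), (302, 34), (318, -13), (319, -48)]
stripe [255, 255, 255, 255, 255, 255, 255, 255, 255, 254, 254, 254, 254, 254, 254, 254, 254, 254, 254, 254, 254, 254, 254, 254, 254, 254, 254, 254, 254, 254, 254, 254, 254, 254, 254, 254, 254, 253, 245, 244, 241, 226, 226, 226, 226, 226, 226, 226, 225, 225, 225, 226, 230, 235, 234, 233, 233, 233, 233, 234]
postL [ 59.344  -21.3193]
postR [59.3725 23.0901]
probe tip [51.6978  0.6872]
plateNL [-34.9073 -49.8417]
plateFL [112.4327 -46.8859]
plateFR [112.5024  49.7199]
plateNR [-34.8558  51.194 ]
bodyL [ 20.8805 -21.5053]
bodyR [20.9044 20.4992]
per px [0.0004 0.5621]
```

Request:
{"method": "servo_tool", "body": {
  "xyz": [
    [0,0.0004,0.004],
    [0,0.0008,0.008],
    [0,0.0008,0.011],
    [0,0.0008,0.012],
    [0,0.0008,0.0125]
  ],
  "rotation": [
    [0,-0.1,0.1],
    [0,-0.2,0.1],
    [0,-0.2,0.1],
    [0,-0.2,0.1],
    [0,-0.2,0.1]
  ],
  "newtons": 100
}}

```text
t: 15.78
tcp_pos: [0.538, -0.2264, 0.0598]
eef_rot: [0.0, 0.991, -0.135, 0.0]
wrist_force: [-2.4, 1.1, 5.1]
gripper_width: 0.0179
gripper_force: 102.7
```

Request:
{"method": "servo_tool", "body": {
  "xyz": [
    [0,0,0.0004],
    [0,0,0.0008],
    [0,0,0.0008]
  ],
  "rotation": [
    [0,0,0],
    [0,0,0],
    [0,0,0]
  ]
}}

```text
t: 16.15
tcp_pos: [0.5383, -0.2265, 0.0598]
eef_rot: [0.0, 0.991, -0.135, 0.001]
wrist_force: [-2.5, 1.3, 9.0]
gripper_width: 0.0181
gripper_force: 103.4
```

```bash
python3 -c "
from h import *
to(.5748,-.2357,.0597,-15.4)"
```

```text
t 16.15 tcp [ 0.5383 -0.2265  0.0598] shift mm [37.6 -0.9  0.1] turn [ 0.02 -0.08 -0.16] F [-2.5  1.3  9. ] M [0.05 0.45 0.  ] w 0.0181 103.4 q6 1.4
```

Request:
{"method": "servo_tool", "body": {
  "xyz": [
    [0.004,0,-0.0004],
    [0.01,0,-0.0004],
    [0.016,0,-0.0004],
    [0.022,0,-0.0004],
    [0.027,0,-0.0004]
  ],
  "rotation": [
    [0,0,-0.1],
    [0,0,-0.1],
    [0,0,-0.1],
    [0,0,-0.1],
    [0,0,-0.1]
  ]
}}

```text
t: 16.77
tcp_pos: [0.5644, -0.2338, 0.0598]
eef_rot: [0.0, 0.991, -0.135, 0.0]
wrist_force: [-2.9, 0.5, 6.9]
gripper_width: 0.0177
gripper_force: 103.1
```

Request:
{"method": "servo_tool", "body": {
  "xyz": [
    [0.002,0,0],
    [0.004,0,0],
    [0.006,0,0],
    [0.0075,0,0],
    [0.009,0,0]
  ],
  "rotation": [
    [0,0,0],
    [0,0,0],
    [0,0,0],
    [0,0,0],
    [0,0,0]
  ]
}}

```text
t: 17.4
tcp_pos: [0.5725, -0.2361, 0.0598]
eef_rot: [0.0, 0.991, -0.135, -0.0]
wrist_force: [-7.6, 1.7, 10.7]
gripper_width: 0.0182
gripper_force: 103.3
```

Run:
```python
from h import *
np.set_printoptions(precision=4,suppress=True,linewidth=220)
to(.5748,-.2357,.0597,-15.4)
w=snap('wrist'); save(w,'w5.png'); im=w['pixels'].astype(int)
for v in range(196,226,2): print(v,[(int(k+225),int(d)) for k,d in enumerate(np.diff(im[v,225:340].mean(1))) if abs(d)>14])
```

```text
t 17.4 tcp [ 0.5725 -0.2361  0.0598] shift mm [ 2.1 -1.   0.1] turn [ 0.02  0.02 -0.06] F [-7.6  1.7 10.7] M [ 0.17  1.38 -0.03] w 0.0182 103.3 q6 1.41
196 [(262, -21), (263, -40), (265, 24), (266, 22), (268, 14), (293, -17), (294, -16), (296, 43), (319, -32), (320, -42)]
198 [(262, -21), (263, -39), (270, 19), (271, 21), (290, -18), (291, -14), (296, 58), (319, -35), (320, -38)]
200 [(262, -21), (263, -39), (273, 51), (274, 27), (285, -18), (296, 58), (318, -14), (319, -35), (320, -28)]
202 [(262, -20), (263, -39), (264, -14), (273, 51), (274, 27), (285, -19), (294, 15), (295, 31), (318, -16), (319, -39), (320, -22)]
204 [(262, -20), (263, -37), (264, -17), (272, 33), (273, 37), (285, -20), (294, 14), (295, 31), (318, -20), (319, -45)]
206 [(262, -19), (263, -36), (265, 41), (268, -45), (272, 33), (273, 38), (285, -19), (295, 37), (318, -22), (319, -48)]
208 [(262, -20), (263, -37), (264, -14), (265, 22), (269, -17), (272, 33), (273, 38), (285, -20), (295, 38), (318, -25), (319, -47)]
210 [(262, -19), (263, -38), (264, -20), (272, 33), (273, 39), (285, -20), (294, 16), (295, 34), (318, -30), (319, -51)]
212 [(262, -19), (263, -37), (264, -18), (272, 34), (273, 38), (285, -21), (295, 25), (296, 38), (318, -31), (319, -49)]
214 [(262, -19), (263, -36), (264, -16), (272, 37), (273, 31), (285, -20), (286, -14), (295, 22), (296, 47), (318, -33), (319, -46)]
216 [(262, -19), (263, -36), (264, -14), (273, 34), (274, 36), (284, -15), (285, -27), (286, -29), (295, 27), (296, 39), (318, -36), (319, -43)]
218 [(242, 18), (262, -21), (263, -42), (270, -25), (275, 19), (276, 21), (281, 15), (283, -22), (284, -34), (285, -21), (289, 22), (290, 18), (296, 44), (297, 17), (317, -15), (318, -43), (319, -24)]
220 [(243, -19), (244, -19), (269, -27), (289, 17), (290, 27), (317, -15)]
222 [(243, -27), (244, -19)]
224 [(242, -26), (243, -16)]
```

Body and posts are both centred at u≈280.4, so the casting is central. I'll finish the push.

Request:
{"method": "servo_tool", "body": {
  "xyz": [
    [0.0005,0,0],
    [0.001,0,0],
    [0.0015,0,0],
    [0.002,0,0],
    [0.002,0,0]
  ],
  "rotation": [
    [0,0,0],
    [0,0,0],
    [0,0,0],
    [0,0,0],
    [0,0,0]
  ]
}}

```text
t: 18.08
tcp_pos: [0.5742, -0.2365, 0.0598]
eef_rot: [0.0, 0.991, -0.135, -0.0]
wrist_force: [-8.5, 2.1, 12.2]
gripper_width: 0.0182
gripper_force: 103.7
```

Request:
{"method": "servo_tool", "body": {
  "xyz": [
    [0.0004,0,0],
    [0.0008,0,0],
    [0.001,0,0],
    [0.001,0,0]
  ],
  "rotation": [
    [0,0,0],
    [0,0,0],
    [0,0,0],
    [0,0,0]
  ]
}}

```text
t: 18.58
tcp_pos: [0.5745, -0.2366, 0.0599]
eef_rot: [-0.0, 0.991, -0.135, -0.001]
wrist_force: [-17.6, 5.5, 17.3]
gripper_width: 0.0178
gripper_force: 104.4
```

Request:
{"method": "servo_tool", "body": {
  "xyz": [
    [0.0002,0,-0.0003],
    [0.0004,0,-0.0005],
    [0.0004,0,-0.0005],
    [0.0004,0,-0.0005]
  ],
  "rotation": [
    [0,0.1,0],
    [0,0.1,0],
    [0,0.1,0],
    [0,0.1,0]
  ]
}}

```text
t: 19.08
tcp_pos: [0.5745, -0.2366, 0.0599]
eef_rot: [-0.0, 0.991, -0.135, -0.001]
wrist_force: [-18.0, 6.1, 14.8]
gripper_width: 0.0182
gripper_force: 104.1
```

```bash
python3 -c "
from h import *
to(.5745,-.2366,.0598,-15.4)"
```

```text
t 19.075 tcp [ 0.5745 -0.2366  0.0599] shift mm [0.  0.  0.1] turn [ 0.    0.12 -0.07] F [-18.    6.1  14.8] M [ 0.73  3.33 -0.23] w 0.0182 104.1 q6 1.41
```

Request:
{"method": "servo_tool", "body": {
  "xyz": [
    [0.0002,0,-0.0002],
    [0.0003,0,-0.0003],
    [0.0003,0,-0.0003],
    [0.0003,0,-0.0003],
    [0.0003,0,-0.0003]
  ],
  "rotation": [
    [0,0.1,0],
    [0,0.1,0],
    [0,0.1,0],
    [0,0.1,0],
    [0,0.1,0]
  ]
}}

```text
t: 19.7
tcp_pos: [0.5745, -0.2366, 0.0599]
eef_rot: [-0.0, 0.991, -0.135, -0.001]
wrist_force: [-19.2, 5.6, 14.0]
gripper_width: 0.0182
gripper_force: 103.9
```

Request:
{"method": "servo_tool", "body": {
  "xyz": [
    [0,0,0],
    [0,0,0],
    [0,0,0],
    [0,0,0],
    [0,0,0]
  ],
  "rotation": [
    [0,0,0],
    [0,0,0],
    [0,0,0],
    [0,0,0],
    [0,0,0]
  ]
}}

```text
t: 20.32
tcp_pos: [0.5745, -0.2366, 0.0599]
eef_rot: [-0.0, 0.991, -0.135, -0.001]
wrist_force: [-19.7, 6.0, 12.2]
gripper_width: 0.0178
gripper_force: 103.9
```

Run:
```python
from h import *
to(.5745,-.2366,.0598,-15.4)
w=snap('wrist')['pixels'].astype(int)
for u in (250,254,258,302,306,310,314): print(u,[(int(k+205),int(d)) for k,d in enumerate(np.diff(w[205:240,u-1:u+2].mean((1,2)))) if abs(d)>8])
```

```text
t 20.325 tcp [ 0.5745 -0.2366  0.0599] shift mm [0.  0.  0.1] turn [-0.    0.07 -0.08] F [-19.7   6.   12.2] M [ 0.82  3.54 -0.21] w 0.0178 103.9 q6 1.41
250 [(221, -19), (222, -42), (223, -9), (226, 33), (227, 25), (228, 9)]
254 [(221, -25), (222, -40), (226, 32), (227, 25), (228, 9)]
258 [(221, -20), (222, -33), (223, -14), (226, 32), (227, 25), (228, 9), (230, -14)]
302 [(221, -16), (222, -45), (223, -16), (226, 33), (227, 28), (228, 10), (230, -18), (233, -17), (234, -15)]
306 [(221, -27), (222, -35), (226, 31), (227, 29), (228, 11), (232, -8), (233, -15)]
310 [(220, -9), (221, -17), (222, -28), (223, -22), (226, 32), (227, 29), (228, 11), (231, -8), (232, -11)]
314 [(221, -10), (222, -41), (223, -27), (226, 13), (227, 15), (228, 11), (229, 8)]
```

The edge rows match at both posts, so the casting is square and home, pressed at about 20 N. I'm handing in.

```bash
python3 -c "
from bench import order
print(order.sign_off())"
```

```text
the job is handed in; nothing more can be done
None
```

The job is handed in (no verdict came back): the red side was pushed home on both posts, held for over a second and drawn back clear; after a quarter turn the blue side was pushed home, and the arm still grips the casting, pressing at about 20 N.

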